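Seat the vial carrier on the shaker dock and hold it down

TASK

Take the vial carrier by its upright grip, slide it level in through the open end of the shaker dock, under the edges of its two guides, and feel your way along until it drops over the locating pin that it hides. Then press it fully down against the sprung seat and finish while the gripper still holds it down there: do not let go. Do not tip the carrier over, and leave the loose beaker, bowl, petri dishes and single vial on the bench where they are.

Things in the scene. Friction and masses are not known exactly. Their poses are not given: they have to be found in the camera images.
- carrier: Loose white rack with 4 small capped vials fixed in it, 0.2 to 0.33 kg. Origin: centre of its underside; y along its length, z up. Flange plate 64 (x) x 100 (y) mm, 0 to 6 mm high; on it a body 46 x 100, 6 to 14 mm high; foot 26 x 50 up to 18 mm; upright grip above. Vials at x = +-11.5, y = +-38.5 mm, 21 mm wide, tops 61 mm high. Works equally well turned by half a turn.
- grip (a point): Upright flat metal grip in the middle of the carrier, 12 mm (x) by 44 mm (y), from 18 to 58 mm above the carrier's underside; grasp it across x. This point is on its centreline, 47 mm above the underside. Axes as the carrier's.
- hole (a point): Mouth of the carrier's blind hole, hidden in its underside exactly below the grip (at the carrier's origin): round, 12 mm wide, 14 mm deep, the mouth widened by a 2 mm chamfer.
- dock: Fixed low grey metal dock, 108 (x) by 170 mm (y). Origin on the worktop, on the channel's centreline; y along the channel, away from the open end (at the robot's right), z up. Channel floor 14 mm above the worktop, walls at x = +-34 mm. Lips on both walls reach in to x = +-26 mm along the whole length, underside 36 and top 41 mm above the worktop. End wall's inner face at y = 88 mm.
- entry (a point): Middle of the dock's open end at floor height (dock y = -75 mm). Because of the lips the flange gets in only here, moving along the dock's y, the carrier's y along the channel (either way round). It must ride with its underside above the pin tip: 27 to 29.5 mm above the worktop, so that the flange passes below the lips.
- pin_zone (a point): Middle of the stretch, on the centreline at floor height (dock y = 12 mm), where the fixed locating pin stands: up to 12 mm either way along y, different each time. Pin 8 mm thick, its top 12 mm above the floor (26 above the worktop), the last 3.5 mm a cone narrowing to 3 mm. With the hole over it the underside sinks from 26 to 18 mm above the worktop, onto the sprung seat; pressed home: 14 mm.
- seat (a joint): Sprung seat of the dock: two thin steel strips along the channel at x = +-19 mm, from y = -53 to 77 mm, which stand 4 mm above the channel floor. 0 = up, grows as it is pressed, 0.004 m = flush with the floor. It pushes back with 5 N at the top and 9 N when flush (1 N per mm), so the carrier's weight alone does not press it down and it rises when let go.
- beaker: Bystander, loose, leave alone: small clear empty beaker, 48 mm wide, 57 high, standing free. Origin: centre of its underside.
- porcelain_dish: Bystander, loose, leave alone: small white porcelain bowl, 46 mm wide, 20 high. Origin: centre of its underside.
- dish_sample: Bystander, loose, leave alone: clear empty petri dish, 60 mm wide, 13 high. Origin: centre of its underside.
- dish_colonies: Bystander, loose, leave alone: open petri dish with colonies, 56 mm wide, 13 high. Origin: centre of its underside.
- spare_vial: Bystander, loose, leave alone: a single small vial with a cap, 21 mm wide, 47 high, standing free. Origin: centre of its underside.

How it is judged (in metres and radians):
On the way, in this order (a step that is already met when the one before it is completed fails the run):
1. the carrier has come in through the open end under the guides, above the pin (x of carrier in the frame of dock between -0.006 and 0.006 m and y of carrier in the frame of dock between -0.1 and -0.02 m and z of carrier in the frame of dock between 0.0245 and 0.0305 m), for 0.1 s.
2. the carrier has dropped over the pin (x of carrier in the frame of dock between -0.005 and 0.005 m and y of carrier in the frame of dock between -0.004 and 0.028 m and angle between carrier's own z axis and vertical below 0.08 rad and z of carrier in the frame of dock below 0.0205 m), for 0.1 s.
At the end, for the whole second after the job is handed in: The carrier is on the pin in the dock (underside within 2 mm of the channel floor, level within 0.08 rad, on the centreline within 5 mm), the sprung seat is pressed in by more than 2.5 of its 4 mm, and the fingers still hold the carrier (more than 3 N of contact) (x of carrier in the frame of dock between -0.005 and 0.005 m and y of carrier in the frame of dock between -0.004 and 0.028 m and angle between carrier's own z axis and vertical below 0.08 rad and z of carrier in the frame of dock below 0.016 m and value of joint seat above 0.0025 m and contact force between the fingers and carrier above 3 N); the arm keeps its last pose, push and grip.
It fails at once if the carrier is tipped over (angle between carrier's own z axis and vertical above 0.6 rad).
It fails at once if a loose bystander is moved by more than 30 mm (distance of any of beaker, porcelain_dish, dish_sample, dish_colonies, spare_vial from where it was at the start of the episode above 0.03 m).
It also fails if it takes over 48 s, if anything falls off the work surface, if the arm or the gripper's body presses on something with over 40 N, if the wrist force passes 120 N, or if a joint passes its speed limit or range.

ROBOT

A 6-joint arm with a two-finger parallel gripper is mounted at the origin on a cart in front of the work surface, level with it; the furniture and walls round the work are solid. World frame = base frame: x ahead of the robot, y to its left, z up, the work surface at z = 0. Lengths are in m, angles in degrees, forces in N, time in s.
With the tool pointing down it reaches from about 0.4 to 0.825 m from the base axis. Payload 7 kg.
Tool frame: the origin (TCP) lies between the finger pads; the fingertips stand 22 mm ahead of it and the grasp point (between the pads) lies 3 mm ahead of it; z points along the fingers, y is the line along which they close (so a half turn about z gives the same grasp; the last joint's range is limited). The gripper opens to 88 mm and grips with 3 to 60 N. Pads are 19 mm wide; open, the fingers measure 130 mm over their backs; the gripper's body (78 mm by 193 mm) begins 47 mm behind the grasp point.
Start: joints at [-48.466, 20.546, 0.682, 0, -70.136, -16.507], TCP at [0.286, -0.612, 0.249] pointing down, gripper open.
Joint ranges: [-176.03, 176.03], [-82.01, 121.73], [-58.28, 71.71], [-173.87, 95.51], [-174.79, -0.11], [-173.66, 173.66]. Speed limits (degrees/s): [136.94, 136.94, 172.46, 180, 180, 180].

INTERFACE

Orientations are given as [roll, pitch, yaw] about the fixed x, y, z axes, in that order (R = Rz(yaw) Ry(pitch) Rx(roll)).
In Python, from plant import ctrl gives the robot as it stands.
- The arm moves only by the tool apply_moves, never from a script. Its argument "targets" is a list of rows, each an object with "travel": the shift along the tool's x, y, z in mm, a list of three; "roll": the turn about the tool's z in degrees; "jaw": the finger opening in mm, from 0 to 87.6. In form: [{"travel": [tx, ty, tz], "roll": roll, "jaw": jaw}, ...]. A call has 1 to 10 rows; each row shifts and turns the commanded pose from where the row before left it, along the tool's axes as they then stand; what a row does not reach is not made up. A row lasts 1/10 s, in which the tool goes at most 50 mm and 8.59 degrees, less where a joint would pass 70% of its speed; a pose out of reach is approached as far as the arm can. A call with a gripper value outside its range is refused whole. The fingers move at their own pace and stop on an object; the grip force is fixed at half the most. Time passes only in rows, so rows that do not move let the fingers close. It gives the time, the measured TCP pose, the force, the opening and the grip force at its end, in the units of the state.
- ctrl.get_obs(): the state, without advancing time (a new reading comes with each control period).
- ctrl.snapshot(name): name is "scene" or "side" or "wrist"; returns the picture (400x640x3 uint8, red, green, blue); there is no depth.
- ctrl.calibration(name): a dict with "K" (3x3 intrinsics, pixels), "extrinsics" (4x4, takes a point from camera to world coordinates); the wrist camera has in their place "hand_eye" (4x4, takes a point from camera to tool coordinates, whose origin is the TCP and whose axes are the flange's). Camera axes: x right, y down, z forward; pixel columns grow to the right and rows downward; lengths in m; the calibration is good to about 2 mm. A picture is of the moment at which its call begins: read the wrist's pose just before it. calibration takes no time and is no camera call.
- ctrl.close_job(): hands the job in; it is judged then, once.
The state is a dict: "clock": time; "joint_pos": joint angles; "qvel": joint speeds; "tau": joint torques, N m; "tool_pos": TCP position; "orientation": TCP orientation; "force": force on the tool from outside, world axes, zero at the start; "moment": the same for the moment, N m; "opening": finger opening in m; "gripper_force": force on a finger pad.
Only numpy, scipy, OpenCV 4.12 (cv2) and the standard library are available. Lean on these libraries where they do the work, as an engineer would, in place of code of your own. Each camera call takes 0.05 s, during which the arm holds its last target. There are 200 camera calls.

## Working session

There is one attempt and no reset: what is moved stays moved. The work goes in short steps, Python scripts to look and compute and a tool call to move; the robot and the scene stay as the last step left them, time stands still between calls to the robot, and variables do not carry over. Pictures are saved under pics/ and viewed, at most 10 in all, crops included, and the job is handed in when it is done.

Besides the shell and the picture viewer there is one more tool, called after "Emit:" as name(argument=value, ...), one argument or row to a line, values as JSON. apply_moves: Moves the arm, as the interface text tells. Its arguments: {"type":"object","properties":{"targets":{"type":"array","items":{"type":"object","properties":{"travel":{"type":"array","items":{"type":"number"}},"roll":{"type":"number"},"jaw":{"type":"number"}}}}},"required":["targets"]}

```bash
mkdir -p pics; ls
python3 - <<'E'
from plant import ctrl
import cv2, numpy as np
o=ctrl.get_obs(); print(o['clock'],o['tool_pos'],o['orientation'],o['opening'],o['force'])
for n in ("scene","side","wrist"):
    im=ctrl.snapshot(n); cv2.imwrite(f"pics/{n}0.png",im[:,:,::-1])
    c=ctrl.calibration(n); print(n,{k:np.round(v,4).tolist() for k,v in c.items()})
E
```

```text
pics
0.0 [ 0.28532781 -0.61123485  0.24765978] [ 1.79908086e+02 -7.85593731e-03 -1.54979587e+02] 0.08749979125460113 [ 0.65511467 -0.03978232  0.44752589]
scene {'K': [[479.4885, 0.0, 318.7102], [0.0, 479.4885, 193.1319], [0.0, 0.0, 1.0]], 'extrinsics': [[-0.6031, -0.5792, 0.5485, 0.0763], [-0.7977, 0.4413, -0.411, 0.2962], [-0.004, -0.6854, -0.7282, 0.7315], [0.0, 0.0, 0.0, 1.0]]}
side {'K': [[477.6506, 0.0, 323.9147], [0.0, 477.6506, 197.0209], [0.0, 0.0, 1.0]], 'extrinsics': [[-0.8391, -0.1684, 0.5173, 0.0449], [-0.5436, 0.2953, -0.7857, 0.6714], [-0.0205, -0.9404, -0.3393, 0.4161], [0.0, 0.0, 0.0, 1.0]]}
wrist {'K': [[346.5335, 0.0, 314.1653], [0.0, 346.5335, 198.1129], [0.0, 0.0, 1.0]], 'hand_eye': [[-0.0002, -0.9699, -0.2436, 0.0648], [1.0, -0.0005, 0.0012, -0.0], [-0.0013, -0.2436, 0.9699, -0.1355], [0.0, 0.0, 0.0, 1.0]]}
```

View pics/scene0.png

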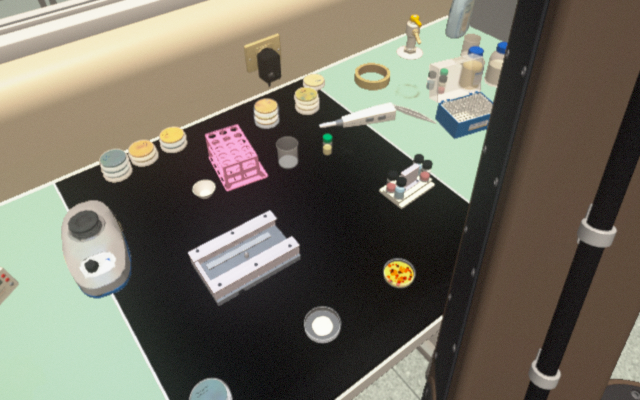

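View pics/side0.png

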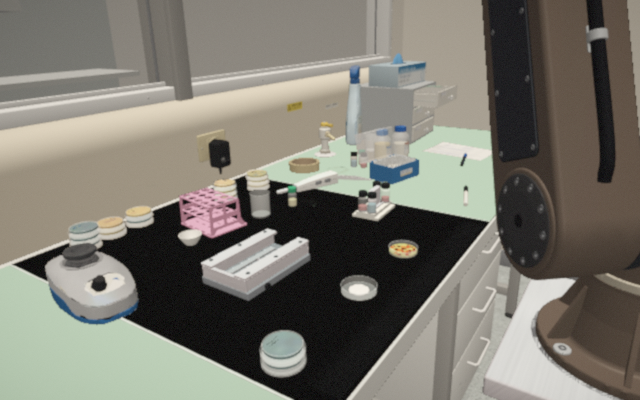

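Run:
```python
import cv2, numpy as np
im=cv2.imread("pics/scene0.png")
a=cv2.resize(im[205:305,185:305],None,fx=4,fy=4,interpolation=cv2.INTER_CUBIC)
b=cv2.resize(im[150:210,375:440],None,fx=4.8,fy=4.8,interpolation=cv2.INTER_CUBIC)
c=np.zeros((400,480+b.shape[1],3),np.uint8); c[:,:480]=a; c[:b.shape[0],480:]=b
cv2.imwrite("pics/crop1.png",c); print(c.shape)
```

```text
(400, 792, 3)
```

View pics/crop1.png

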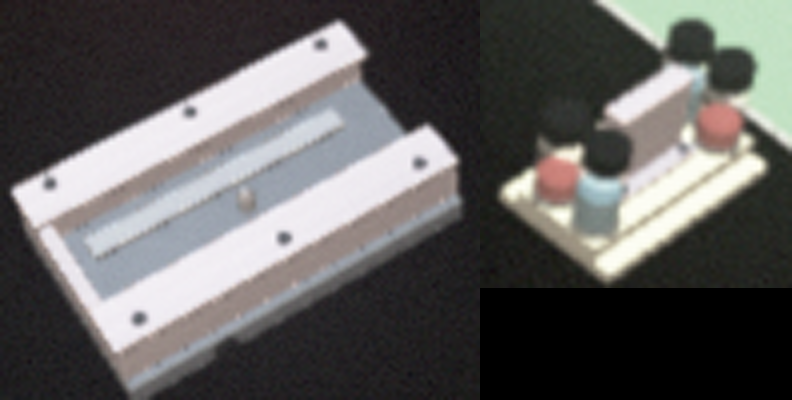

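The crop shows the dock with its open end at upper right, the pin at crop (246,188), lip-top corners at (12,190), (340,22), (458,160) and (120,348). The grip's top face has corners (607,108), (671,67), (692,85) and (630,123), with a carrier corner at (607,270).

```bash
cat > h.py <<'E'
import numpy as np, cv2
from plant import ctrl
from scipy.spatial.transform import Rotation as R
def world_T(name,obs=None):
    c=ctrl.calibration(name)
    if name!="wrist": return c["K"],np.array(c["extrinsics"])
    T=np.eye(4); T[:3,:3]=R.from_euler('xyz',obs['orientation'],degrees=True).as_matrix(); T[:3,3]=obs['tool_pos']
    return c["K"],T@np.array(c["hand_eye"])
def ray(K,T,p,z):
    d=T[:3,:3]@np.linalg.inv(K)@np.array([p[0],p[1],1.]); o=T[:3,3]
    return o+d*(z-o[2])/d[2]
E
python3 - <<'E'
from h import *
K,T=world_T("scene")
f=lambda x,y:(185+x/4-.4,205+y/4-.4)
g=lambda x,y:(375+(x-480)/4.8-.4,150+y/4.8-.4)
D={n:ray(K,T,f(*p),.041) for n,p in dict(fc=(12,190),fo=(340,22),no=(458,160),nc=(120,348)).items()}
for k,v in D.items(): print(k,v.round(4))
for a,b in(("fc","fo"),("nc","no"),("fo","no"),("fc","nc")):
    d=D[b]-D[a]; print(a,b,np.linalg.norm(d).round(4),np.degrees(np.arctan2(d[1],d[0])).round(2))
print("pin",ray(K,T,f(246,188),.026).round(4))
G=[ray(K,T,g(*p),.058) for p in((607,108),(671,67),(692,85),(630,123))]
for a in G: print(a.round(4))
print(np.mean(G,0).round(4))
for i in range(4):
    d=G[(i+1)%4]-G[i]; print(np.linalg.norm(d).round(4),np.degrees(np.arctan2(d[1],d[0])).round(1))
E
```

```text
fc [0.6228 0.1782 0.041 ]
fo [0.6178 0.0082 0.041 ]
no [0.5164 0.0111 0.041 ]
nc [0.5221 0.1791 0.041 ]
fc fo 0.1701 -91.68
nc no 0.1682 -91.93
fo no 0.1014 178.37
fc nc 0.1007 179.49
pin [0.5713 0.0906 0.026 ]
[ 0.5296 -0.2506  0.058 ]
[ 0.5312 -0.2897  0.058 ]
[ 0.5179 -0.2889  0.058 ]
[ 0.5173 -0.252   0.058 ]
[ 0.524  -0.2703  0.058 ]
0.0391 -87.6
0.0133 176.4
0.0369 91.0
0.0124 6.4
```

Emit:
apply_moves(
  targets=[
    {"travel": [0, 0, 0], "roll": -8.1, "jaw": 60},
    {"travel": [0, 0, 0], "roll": -8.1, "jaw": 60},
    {"travel": [0, 0, 0], "roll": -8.1, "jaw": 60},
    {"travel": [0, 0, 0], "roll": -8.1, "jaw": 60},
    {"travel": [0, 0, 0], "roll": -8.1, "jaw": 60},
    {"travel": [0, 0, 0], "roll": -8.1, "jaw": 60},
    {"travel": [0, 0, 0], "roll": -8.1, "jaw": 60},
    {"travel": [0, 0, 0], "roll": -8.3, "jaw": 60},
  ],
)

```text
clock: 0.95
tool_pos: [0.2855, -0.6114, 0.2481]
orientation: [180.0, 0.0, -89.6]
force: [0.4, 0.1, -0.6]
opening: 0.0601
gripper_force: 0.0
```

Emit:
apply_moves(
  targets=[
    {"travel": [-34, -24, 3], "roll": 0, "jaw": 60},
    {"travel": [-34, -24, 3], "roll": 0, "jaw": 60},
    {"travel": [-34, -24, 3], "roll": 0, "jaw": 60},
    {"travel": [-34, -24, 3], "roll": 0, "jaw": 60},
    {"travel": [-34, -24, 3], "roll": 0, "jaw": 60},
    {"travel": [-34, -24, 3], "roll": 0, "jaw": 60},
    {"travel": [-34, -24, 3], "roll": 0, "jaw": 60},
    {"travel": [-34, -24, 3], "roll": 0, "jaw": 60},
    {"travel": [-34, -24, 3], "roll": 0, "jaw": 60},
    {"travel": [-34, -23, 3], "roll": 0, "jaw": 60},
  ],
)

```text
clock: 1.95
tool_pos: [0.5251, -0.2699, 0.2184]
orientation: [180.0, 0.0, -90.0]
force: [0.5, -1.2, -0.4]
opening: 0.06
gripper_force: 0.0
```

Run:
```python
from h import *
o=ctrl.get_obs(); print(o['clock'],o['tool_pos'],o['orientation'])
im=ctrl.snapshot("wrist"); cv2.imwrite("pics/w1.png",im[:,:,::-1])
K,T=world_T("wrist",o)
p=K@(np.linalg.inv(T)@[.524,-.27,.058,1])[:3]; print(p/p[2])
u,v=(p/p[2])[:2]; u=int(u);v=int(v)
u0=max(u-130,0);v0=max(v-100,0); print(u0,v0)
cv2.imwrite("pics/w1c.png",cv2.resize(im[v0:v0+200,u0:u0+260,::-1],None,fx=3,fy=3,interpolation=cv2.INTER_CUBIC))
```

```text
1.95 [ 0.52507609 -0.26989447  0.21838075] [ 1.79995642e+02  4.34237447e-03 -8.99678404e+01]
[315.59814665 187.21531551   1.        ]
185 87
```

View pics/w1c.png

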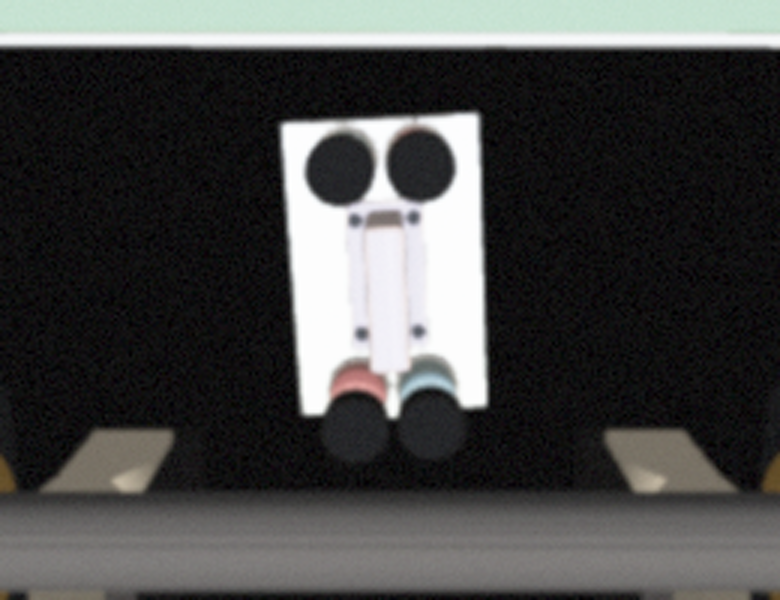

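The wrist crop shows the carrier from above, slightly turned. The flange corners are (280,122), (479,112), (487,407), (301,416), and the grip top's corners are (365,226), (402,226), (410,372), (372,372).

Run:
```python
from h import *
o=ctrl.get_obs(); K,T=world_T("wrist",o)
for pts,z in(([(280,122),(479,112),(487,407),(301,416)],.006),([(365,226),(402,226),(410,372),(372,372)],.058)):
    G=[ray(K,T,(185+x/3-.33,87+y/3-.33),z) for x,y in pts]
    print(np.mean(G,0).round(4))
    for i in range(4):
        d=G[(i+1)%4]-G[i]; print(np.linalg.norm(d).round(4),np.degrees(np.arctan2(d[1],d[0])).round(1))
```

```text
[ 0.5287 -0.2661  0.006 ]
0.0652 -177.0
0.1014 93.0
0.0654 3.1
0.1015 -87.2
[ 0.5285 -0.2668  0.058 ]
0.0106 -179.9
0.0435 93.4
0.0112 0.1
0.0434 -87.4
```

Emit:
apply_moves(
  targets=[
    {"travel": [-3.4, -3.4, 25], "roll": -3, "jaw": 60},
    {"travel": [0, 0, 35], "roll": 0, "jaw": 60},
    {"travel": [0, 0, 35], "roll": 0, "jaw": 60},
    {"travel": [0, 0, 30], "roll": 0, "jaw": 60},
    {"travel": [0, 0, 25], "roll": 0, "jaw": 50},
    {"travel": [0, 0, 15], "roll": 0, "jaw": 45},
    {"travel": [0, 0, 0], "roll": 0, "jaw": 40},
  ],
)

```text
clock: 2.7
tool_pos: [0.5259, -0.2678, 0.051]
orientation: [179.7, 0.1, -87.0]
force: [-0.0, -0.5, 0.9]
opening: 0.043
gripper_force: 0.0
```

Run:
```python
from h import *
o=ctrl.get_obs(); print(o['clock'],o['tool_pos'],o['orientation'])
im=ctrl.snapshot("wrist")[:,:,::-1]; im2=ctrl.snapshot("scene")[:,:,::-1]
a=cv2.resize(im,(640,400)); 
b=cv2.resize(im2[140:210,370:440],(160*1,160))
c=np.zeros((400,800,3),np.uint8); c[:,:640]=a; c[:160,640:]=b
cv2.imwrite("pics/w2.png",c)
```

```text
2.7 [ 0.52593568 -0.2677631   0.05096292] [ 1.79723421e+02  7.60424408e-02 -8.69991363e+01]
```

View pics/w2.png

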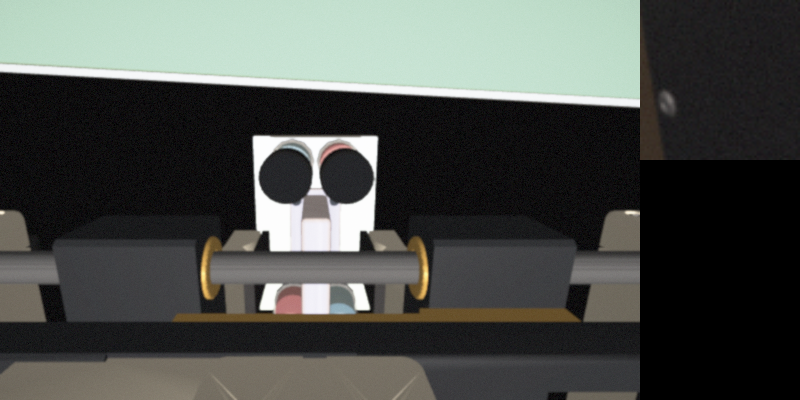

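The fingers straddle the upright grip (pixel 315,240), roughly centred. Closing now.

Emit:
apply_moves(
  targets=[
    {"travel": [0, -2, -2], "roll": 0, "jaw": 30},
    {"travel": [0, 0, 0], "roll": 0, "jaw": 20},
    {"travel": [0, 0, 0], "roll": 0, "jaw": 10},
    {"travel": [0, 0, 0], "roll": 0, "jaw": 5},
    {"travel": [0, 0, 0], "roll": 0, "jaw": 5},
    {"travel": [0, 0, 0], "roll": 0, "jaw": 5},
  ],
)

```text
clock: 3.4
tool_pos: [0.5293, -0.268, 0.056]
orientation: [180.0, 0.0, -87.0]
force: [-3.8, 1.0, 6.3]
opening: 0.0115
gripper_force: 30.0
```

Emit:
apply_moves(
  targets=[
    {"travel": [0, 0, -10], "roll": 0, "jaw": 5},
    {"travel": [0, 0, -20], "roll": 0, "jaw": 5},
    {"travel": [0, 0, -30], "roll": 0, "jaw": 5},
    {"travel": [0, 0, -35], "roll": 0, "jaw": 5},
    {"travel": [0, 0, -35], "roll": 2.4, "jaw": 5},
    {"travel": [0, 0, -35], "roll": 2.4, "jaw": 5},
    {"travel": [0, 0, -35], "roll": 0, "jaw": 5},
    {"travel": [0, 0, -25], "roll": 0, "jaw": 5},
    {"travel": [0, 0, -15], "roll": 0, "jaw": 5},
    {"travel": [-20, 0, -5], "roll": 0, "jaw": 5},
  ],
)

```text
clock: 4.4
tool_pos: [0.531, -0.2492, 0.303]
orientation: [-179.8, -0.0, -91.9]
force: [0.3, 0.5, -2.7]
opening: 0.0118
gripper_force: 30.0
```

Emit:
apply_moves(
  targets=[
    {"travel": [-35, -3, 0], "roll": 0, "jaw": 5},
    {"travel": [-45, -4, 0], "roll": 0, "jaw": 5},
    {"travel": [-48, -4, 0], "roll": 0, "jaw": 5},
    {"travel": [-48, -4, 0], "roll": 0, "jaw": 5},
    {"travel": [-48, -4, 0], "roll": 0, "jaw": 5},
    {"travel": [-48, -4, 0], "roll": 0, "jaw": 5},
    {"travel": [-48, -3, 0], "roll": 0, "jaw": 5},
    {"travel": [-44, -2, 0], "roll": 0, "jaw": 5},
    {"travel": [-30, 0, 0], "roll": 0, "jaw": 5},
    {"travel": [0, 0, 0], "roll": 0, "jaw": 5},
  ],
)

```text
clock: 5.4
tool_pos: [0.5704, 0.1487, 0.3002]
orientation: [180.0, 0.0, -91.6]
force: [0.2, -0.7, -2.9]
opening: 0.012
gripper_force: 30.0
```

Run:
```python
from h import *
o=ctrl.get_obs(); print(o['clock'],o['tool_pos'],o['orientation'],o['opening'],o['force'],np.abs(o['qvel']).max())
im=ctrl.snapshot("wrist")[:,:,::-1]; cv2.imwrite("pics/w3.png",im)
cv2.imwrite("pics/w3c.png",cv2.resize(im[0:240,160:480],None,fx=2.5,fy=2.5,interpolation=cv2.INTER_CUBIC))
```

```text
5.4 [0.57040847 0.14869726 0.30020041] [ 1.79978250e+02  4.33775615e-02 -9.15711748e+01] 0.012037027422428574 [ 0.2312187  -0.68588796 -2.9151869 ] 2.6978067953879137
```

View pics/w3c.png

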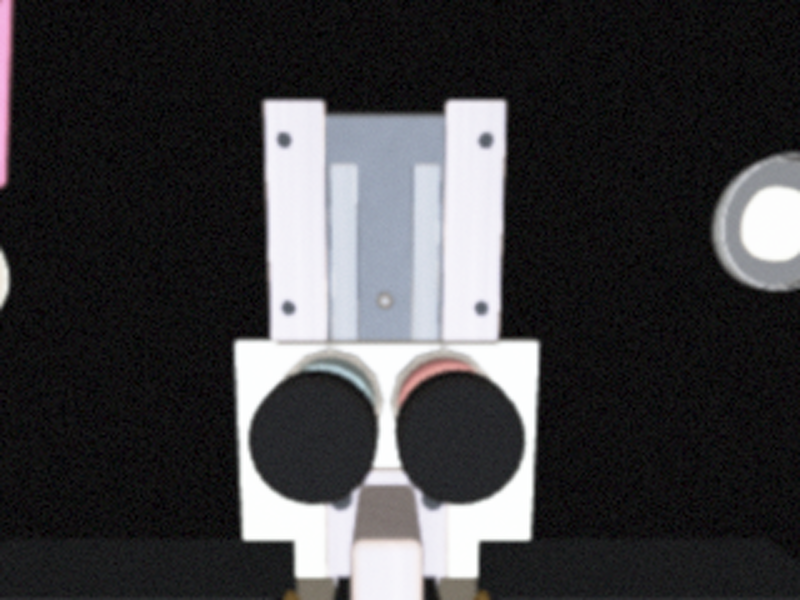

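The view shows the dock from above. Lip inner edges run (325,101)–(329,340) on the left and (445,101)–(443,340) on the right, the pin tip is at (385,300), and the held flange's edge is at (234,341)–(540,341).

Run:
```python
from h import *
o=ctrl.get_obs(); o['tool_pos']=np.array([.57041,.14870,.3002]); o['orientation']=[179.978,.043,-91.571]
K,T=world_T("wrist",o)
P=lambda x,y,z: ray(K,T,(160+x/2.5-.3,y/2.5-.3),z)
ang=lambda d:np.degrees(np.arctan2(d[1],d[0])).round(2)
L=[P(325,101,.041),P(329,340,.041)];Rr=[P(445,101,.041),P(443,340,.041)]
Lo=[P(263,101,.041),P(272,340,.041)];Ro=[P(506,101,.041),P(498,340,.041)]
for A,B in((L,Rr),(Lo,Ro)):
    for i in(0,1): print("mid",((A[i]+B[i])/2).round(4),"w",np.linalg.norm(A[i]-B[i]).round(4))
    print(ang(A[1]-A[0]),ang(B[1]-B[0]), ang((A[1]+B[1]-A[0]-B[0])))
print("pin",P(385,300,.026).round(4))
zt=.3002-.056+.006
F=[P(234,341,zt),P(540,341,zt),P(532,541,zt),P(242,541,zt)]
for f in F: print(f.round(4))
print("flange w",np.linalg.norm(F[0]-F[1]),np.linalg.norm(F[2]-F[3]), ang(F[0]-F[1]),"mids",(F[0]+F[1])/2,(F[2]+F[3])/2)
Ti=np.eye(4);Ti[:3,:3]=R.from_euler('xyz',o['orientation'],degrees=True).as_matrix();Ti[:3,3]=o['tool_pos']
print("flange near edge mid in tool",np.linalg.inv(Ti)@np.r_[(F[0]+F[1])/2,1])
```

```text
mid [0.5671 0.0119 0.041 ] w 0.0506
mid [0.5695 0.1112 0.041 ] w 0.0512
88.46 88.86 88.66
mid [0.5673 0.0119 0.041 ] w 0.1024
mid [0.5699 0.1112 0.041 ] w 0.1016
88.75 88.29 88.52
pin [0.5694 0.0941 0.026 ]
[0.6013 0.0959 0.2502]
[0.5367 0.0977 0.2502]
[0.5378 0.1419 0.2502]
[0.6027 0.1401 0.2502]
flange w 0.06465467415294912 0.06490464054624238 -1.58 mids [0.56901784 0.09680128 0.2502    ] [0.57022509 0.14095784 0.2502    ]
flange near edge mid in tool [ 5.19548910e-02 -5.03884415e-05  4.99610067e-02  1.00000000e+00]
```

Emit:
apply_moves(
  targets=[
    {"travel": [15, 0, 0], "roll": -0.2, "jaw": 5},
    {"travel": [30, 0, 10], "roll": 0, "jaw": 5},
    {"travel": [40, 0, 15], "roll": 0, "jaw": 5},
    {"travel": [40, 0, 15], "roll": 0, "jaw": 5},
    {"travel": [40, 0, 15], "roll": 0, "jaw": 5},
    {"travel": [29, 0, 15], "roll": 0, "jaw": 5},
    {"travel": [15, 0, 10], "roll": 0, "jaw": 5},
    {"travel": [5, 0, 5], "roll": 0, "jaw": 5},
    {"travel": [0, 0, 0], "roll": 0, "jaw": 5},
  ],
)

```text
clock: 6.35
tool_pos: [0.5641, -0.0701, 0.2152]
orientation: [180.0, -0.0, -91.7]
force: [-0.5, -0.6, -2.0]
opening: 0.0118
gripper_force: 30.0
```

Run:
```python
from h import *
K,T=world_T("scene")
for n,p in dict(col=(399,273),sample=(322,324),bowl=(204,190),beaker=(287,160),vial=(327,150)).items(): print(n,ray(K,T,p,.012).round(3))
o=ctrl.get_obs(); print(o['clock'],o['tool_pos'],o['orientation'])
```

```text
col [ 0.376 -0.106  0.012]
sample [0.38  0.063 0.012]
bowl [0.77  0.074 0.012]
beaker [ 0.741 -0.115  0.012]
vial [ 0.713 -0.205  0.012]
6.35 [ 0.56412464 -0.0700803   0.21517632] [ 1.79951834e+02 -3.70839639e-03 -9.16820911e+01]
```

Emit:
apply_moves(
  targets=[
    {"travel": [0, -1, 15], "roll": -0.3, "jaw": 5},
    {"travel": [0, 0, 30], "roll": 0, "jaw": 5},
    {"travel": [0, 0, 35], "roll": 0, "jaw": 5},
    {"travel": [0, 0, 30], "roll": 0, "jaw": 5},
    {"travel": [0, 0, 15], "roll": 0, "jaw": 5},
    {"travel": [0, 0, 6], "roll": 0, "jaw": 5},
    {"travel": [0, 0, 0], "roll": 0, "jaw": 5},
    {"travel": [0, 0, 0], "roll": 0, "jaw": 5},
    {"travel": [0, 0, 0], "roll": 0, "jaw": 5},
  ],
)

```text
clock: 7.25
tool_pos: [0.5666, -0.0687, 0.086]
orientation: [-179.9, 0.0, -91.2]
force: [-0.1, -0.4, -1.9]
opening: 0.0118
gripper_force: 30.0
```

Run:
```python
from h import *
o=ctrl.get_obs(); print(o['clock'],o['tool_pos'],o['orientation'],o['force'])
a=ctrl.snapshot("scene")[:,:,::-1]; b=ctrl.snapshot("side")[:,:,::-1]
a=cv2.resize(a[200:305,185:355],None,fx=3.2,fy=3.2,interpolation=cv2.INTER_CUBIC)[:,:400]
a=cv2.resize(ctrl.snapshot("scene")[195:310,185:345,::-1],(480,345),interpolation=cv2.INTER_CUBIC)
b=cv2.resize(b[190:300,200:360],(480,330)[:2],interpolation=cv2.INTER_CUBIC)
cv2.imwrite("pics/e1.png",np.vstack([a,b])[:600])
```

```text
7.25 [ 0.5666258  -0.06867495  0.08597426] [-1.79861316e+02  2.20235689e-02 -9.12471420e+01] [-0.09595878 -0.36045926 -1.90899129]
```

View pics/e1.png

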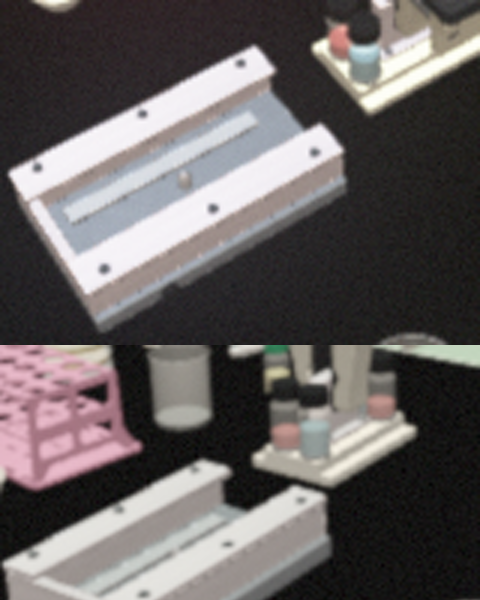

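```bash
cat >> h.py <<'E'
def avg(n=8):
    A=[]
    for i in range(n):
        ctrl.snapshot("side"); o=ctrl.get_obs(); A.append(np.r_[o['tool_pos']*1000,o['orientation'],o['force']])
    A=np.array(A); A[:,3]%=360
    print(o['clock'],A.mean(0).round(2),'std',A.std(0).round(2))
    return A.mean(0)
E
python3 -c "
from h import *
avg()"
```

```text
7.8 [ 5.6572e+02 -6.9040e+01  8.4820e+01  1.8002e+02  0.0000e+00 -9.1280e+01
  1.8000e-01 -1.6000e-01 -2.6800e+00] std [0.12 0.04 0.24 0.02 0.01 0.   0.39 0.43 0.37]
```

Run:
```python
import cv2,numpy as np
from h import *
im=ctrl.snapshot("scene")[:,:,::-1]; cv2.imwrite("pics/s2.png",im)
cv2.imwrite("pics/s2c.png",cv2.resize(im[195:265,260:350],None,fx=8,fy=8,interpolation=cv2.INTER_CUBIC))
```

```text
(no output)
```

View pics/s2c.png

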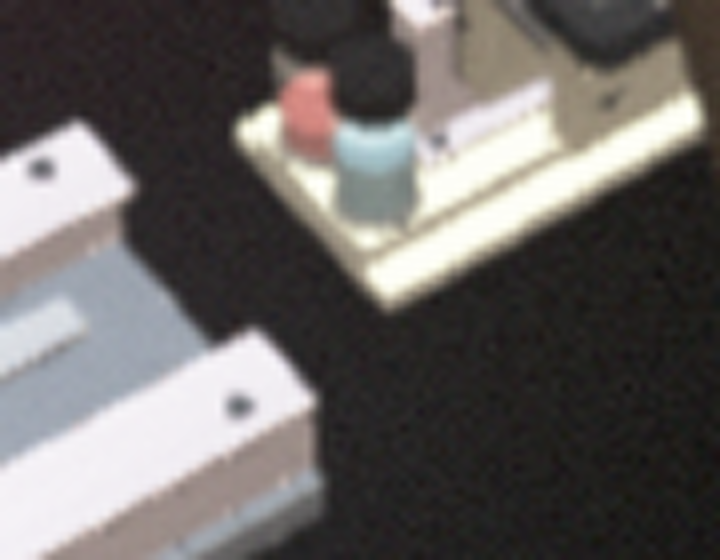

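Run:
```python
from h import *
K,T=world_T("scene")
P=lambda x,y,z: ray(K,T,(260+x/8-.44,195+y/8-.44),z)
fo,fi,ni,no=[P(*p,.041) for p in((78,120),(136,188),(252,328),(318,400))]
for a in(fo,fi,ni,no): print(a.round(4))
print("mid outer",(fo+no)/2,"inner",(fi+ni)/2)
c=P(388,308,.0288); r=P(700,137,.0288); l=P(236,148,.0288)
print("corner",c.round(4),r.round(4),l.round(4))
d=c-r; print(np.linalg.norm(d),np.degrees(np.arctan2(d[1],d[0])), np.linalg.norm(l-c))
u=np.array([np.cos(np.radians(88.6)),np.sin(np.radians(88.6))]);n=np.array([u[1],-u[0]])
print("expected centre from corner",(c[:2]+32*n/1000-50*u/1000).round(4))
m=((fo+no+fi+ni)/4)[:2]; print("lateral off centre of carrier", (c[:2]+.032*n-m)@n*1000)
```

```text
[0.6193 0.0079 0.041 ]
[0.5931 0.0086 0.041 ]
[0.5421 0.0108 0.041 ]
[0.5163 0.0107 0.041 ]
mid outer [0.56777895 0.00928717 0.041     ] inner [0.56758047 0.00971759 0.041     ]
corner [ 0.536  -0.0229  0.0288] [ 0.5328 -0.1144  0.0288] [ 0.5981 -0.0228  0.0288]
0.09153924477269504 87.98550166408712 0.06211591175773919
expected centre from corner [ 0.5667 -0.0737]
lateral off centre of carrier 1.095003613139662
```

Emit:
apply_moves(
  targets=[
    {"travel": [-5, 0.5, 0.6], "roll": 0.1, "jaw": 5},
    {"travel": [-10, 0, 0], "roll": 0, "jaw": 5},
    {"travel": [-10, 0, 0], "roll": 0, "jaw": 5},
    {"travel": [-6, 0, 0], "roll": 0, "jaw": 5},
    {"travel": [-5, 0, 0], "roll": 0, "jaw": 5},
    {"travel": [-4, 0, 0], "roll": 0, "jaw": 5},
    {"travel": [-4, 0, 0], "roll": 0, "jaw": 5},
  ],
)

```text
clock: 8.55
tool_pos: [0.5662, -0.0246, 0.084]
orientation: [180.0, 0.0, -91.4]
force: [0.2, 0.7, -2.7]
opening: 0.0114
gripper_force: 30.0
```

Emit:
apply_moves(
  targets=[
    {"travel": [0, 0, 0], "roll": 0, "jaw": 5},
  ],
)

```text
clock: 8.65
tool_pos: [0.5662, -0.0246, 0.084]
orientation: [-180.0, 0.0, -91.4]
force: [-0.2, -0.1, -2.6]
opening: 0.0115
gripper_force: 30.0
```

Emit:
apply_moves(
  targets=[
    {"travel": [-5, 0, 0], "roll": 0, "jaw": 5},
    {"travel": [-8, 0, 0], "roll": 0, "jaw": 5},
    {"travel": [-8, 0, 0], "roll": 0, "jaw": 5},
    {"travel": [-8, 0, 0], "roll": 0, "jaw": 5},
    {"travel": [-8, 0, 0], "roll": 0, "jaw": 5},
    {"travel": [-5, 0, 0], "roll": 0, "jaw": 5},
    {"travel": [0, 0, 0], "roll": 0, "jaw": 5},
    {"travel": [0, 0, 0], "roll": 0, "jaw": 5},
  ],
)

```text
clock: 9.45
tool_pos: [0.5671, 0.0171, 0.0839]
orientation: [180.0, -0.0, -91.3]
force: [0.2, 0.5, -2.2]
opening: 0.0118
gripper_force: 30.0
```

```bash
python3 -c "
from h import *
avg(5)
ctrl"
```

```text
9.7 [ 5.6712e+02  1.6770e+01  8.3940e+01  1.7999e+02 -0.0000e+00 -9.1390e+01
  1.7000e-01  2.9000e-01 -2.8100e+00] std [0.02 0.09 0.01 0.   0.   0.01 0.29 0.44 0.4 ]
```

Emit:
apply_moves(
  targets=[
    {"travel": [-5, 0, 0], "roll": 0, "jaw": 5},
    {"travel": [-8, 0, 0], "roll": 0, "jaw": 5},
    {"travel": [-10, 0, 0], "roll": 0, "jaw": 5},
    {"travel": [-10, 0, 0], "roll": 0, "jaw": 5},
    {"travel": [-10, 0, 0], "roll": 0, "jaw": 5},
    {"travel": [-10, 0, 0], "roll": 0, "jaw": 5},
    {"travel": [-8, 0, 0], "roll": 0, "jaw": 5},
    {"travel": [-6, 0, 0], "roll": 0, "jaw": 5},
    {"travel": [-4, 0, 0], "roll": 0, "jaw": 5},
    {"travel": [0, 0, 0], "roll": 0, "jaw": 5},
  ],
)

```text
clock: 10.7
tool_pos: [0.5689, 0.0885, 0.084]
orientation: [-180.0, 0.0, -91.3]
force: [0.3, -0.2, -2.8]
opening: 0.0117
gripper_force: 30.0
```

```bash
python3 -c "
from h import *
avg(3)"
```

```text
10.85 [ 5.6881e+02  8.7870e+01  8.3920e+01  1.7999e+02 -1.0000e-02 -9.1370e+01
 -4.2000e-01  2.6000e-01 -2.8500e+00] std [0.02 0.16 0.   0.   0.   0.01 0.14 0.26 0.17]
```

Emit:
apply_moves(
  targets=[
    {"travel": [-3, 0, 0], "roll": 0, "jaw": 5},
    {"travel": [-3, 0, 0], "roll": 0, "jaw": 5},
    {"travel": [0, 0, 1], "roll": 0, "jaw": 5},
    {"travel": [0, 0, 1], "roll": 0, "jaw": 5},
    {"travel": [0, 0, 1], "roll": 0, "jaw": 5},
    {"travel": [0, 0, 0], "roll": 0, "jaw": 5},
  ],
)

```text
clock: 11.45
tool_pos: [0.5689, 0.0939, 0.0807]
orientation: [180.0, -0.0, -91.4]
force: [-0.3, -0.2, -2.3]
opening: 0.0118
gripper_force: 30.0
```

```bash
python3 -c "
from h import *
avg(3)"
```

```text
11.6 [ 5.6900e+02  9.3880e+01  8.0890e+01  1.7999e+02 -1.0000e-02 -9.1380e+01
  4.9000e-01 -3.2000e-01 -2.8800e+00] std [0.05 0.02 0.04 0.01 0.   0.   0.29 0.65 0.2 ]
```

Emit:
apply_moves(
  targets=[
    {"travel": [0, 0, 0.8], "roll": 0, "jaw": 5},
    {"travel": [0, 0, 0.8], "roll": 0, "jaw": 5},
    {"travel": [0, 0, 0.4], "roll": 0, "jaw": 5},
    {"travel": [0, 0, 0], "roll": 0, "jaw": 5},
  ],
)

```text
clock: 12.0
tool_pos: [0.569, 0.0939, 0.0789]
orientation: [180.0, -0.0, -91.4]
force: [-0.6, 0.2, -2.2]
opening: 0.0115
gripper_force: 30.0
```

```bash
python3 -c "
from h import *
avg(3)"
```

```text
12.15 [ 5.690e+02  9.395e+01  7.893e+01  1.800e+02 -0.000e+00 -9.137e+01
  1.100e-01 -1.300e-01 -2.950e+00] std [0.02 0.01 0.02 0.   0.   0.   0.14 0.66 0.2 ]
```

Emit:
apply_moves(
  targets=[
    {"travel": [0, 0, 1], "roll": 0, "jaw": 5},
    {"travel": [0, 0, 1], "roll": 0, "jaw": 5},
    {"travel": [0, 0, 1], "roll": 0, "jaw": 5},
    {"travel": [0, 0, 1], "roll": 0, "jaw": 5},
    {"travel": [0, 0, 0], "roll": 0, "jaw": 5},
    {"travel": [0, 0, 0], "roll": 0, "jaw": 5},
  ],
)

```text
clock: 12.75
tool_pos: [0.569, 0.0939, 0.0749]
orientation: [180.0, -0.0, -91.4]
force: [0.4, 0.2, -2.2]
opening: 0.0119
gripper_force: 30.0
```

```bash
python3 -c "
from h import *
avg(3)"
```

```text
12.9 [ 5.6906e+02  9.3970e+01  7.4970e+01  1.8000e+02  0.0000e+00 -9.1370e+01
 -1.4000e-01 -2.0000e-01 -2.5300e+00] std [0.01 0.01 0.03 0.   0.   0.   0.26 0.36 0.44]
```

Emit:
apply_moves(
  targets=[
    {"travel": [0, 0, 1], "roll": 0, "jaw": 5},
    {"travel": [0, 0, 1], "roll": 0, "jaw": 5},
    {"travel": [0, 0, 1], "roll": 0, "jaw": 5},
    {"travel": [0, 0, 1], "roll": 0, "jaw": 5},
    {"travel": [0, 0, 0.5], "roll": 0, "jaw": 5},
    {"travel": [0, 0, 0], "roll": 0, "jaw": 5},
    {"travel": [0, 0, 0], "roll": 0, "jaw": 5},
  ],
)

```text
clock: 13.6
tool_pos: [0.5692, 0.094, 0.0707]
orientation: [-180.0, 0.0, -91.4]
force: [-2.4, -0.3, 3.6]
opening: 0.0117
gripper_force: 30.0
```

```bash
python3 -c "
from h import *
avg(3)"
```

```text
13.75 [ 5.6918e+02  9.4020e+01  7.0650e+01  1.8002e+02  1.0000e-02 -9.1370e+01
 -2.0900e+00  2.9000e-01  4.6900e+00] std [0.01 0.03 0.01 0.   0.   0.   0.63 0.35 0.34]
```

Emit:
apply_moves(
  targets=[
    {"travel": [0, 0, 0.5], "roll": 0, "jaw": 5},
    {"travel": [0, 0, 0.5], "roll": 0, "jaw": 5},
    {"travel": [0, 0, 0.5], "roll": 0, "jaw": 5},
    {"travel": [0, 0, 0], "roll": 0, "jaw": 5},
    {"travel": [0, 0, 0], "roll": 0, "jaw": 5},
  ],
)

```text
clock: 14.25
tool_pos: [0.5692, 0.094, 0.07]
orientation: [-180.0, 0.0, -91.4]
force: [-4.3, -0.1, 12.7]
opening: 0.012
gripper_force: 30.0
```

```bash
python3 -c "
from h import *
avg(3)"
```

```text
14.4 [ 5.6917e+02  9.4020e+01  6.9940e+01  1.8004e+02  1.0000e-02 -9.1350e+01
 -5.4100e+00 -1.4000e-01  1.3390e+01] std [0.01 0.   0.01 0.   0.   0.   0.61 0.7  0.37]
```

```bash
python3 -c "
from h import *
print(ctrl.close_job())"
```

```text
the job is handed in; nothing more can be done
None
```

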